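# Show the flower pendant to the inspection camera

## Task

Lift the flower-shaped silver pendant (tab at its top, stub at its foot) out of its slot and hold it in the air before the inspection camera: centred on the lens axis 12 cm from the lens, patterned front squarely facing the lens (leaning back to match its downward look), tab uppermost. Finish while still holding it there, motionless: do not put it down or let go. Leave the other pendants in their slots, disturb nothing else on the bench and do not bump the camera.

Things in the scene. Friction and masses are not known exactly. Their poses are not given: they have to be found in the camera images.
- flower: The pendant to show: silver-grey six-petalled flower plate 56 mm across, 6 mm thick, wire rings and a 12 mm boss (4 mm proud) on its front. Above it a flat tab 16 mm wide, 8 mm thick, bare from z = 84 to 110 mm; below it a stub 14 mm wide, 8 mm thick. Origin: centre of the stub's underside; z up through the tab, x = where its front looks (across the thickness), y across its width. About 80 g.
- flower_center (a point): Centre of the flower plate, at z = 56 mm of flower, same axes. The pendant stands upright in one of the block's slots (which one varies), its stub 22 mm deep with 0.75 mm play each side: draw it straight up 25 mm before moving sideways.
- teardrop: Another pendant, a teardrop plate 36 mm wide and 6 mm thick, to be left alone, standing upright in a slot of the block. Origin: centre of the underside of its stub; z up through the tab, x = direction its patterned front looks, y across its width. Same stub and tab as the flower.
- square: Another pendant, a rectangular plate 46 x 52 mm and 6 mm thick with a lattice of wire, to be left alone, standing upright in a slot of the block. Origin: centre of the underside of its stub; z up through the tab, x = direction its patterned front looks, y across its width. Same stub and tab as the flower.
- block: Fixed reddish-brown firebrick block 64 (x) x 244 (y) x 36 (z) mm; three slots in its top, 22 mm deep, in a row along its y at -80, 0 and +80 mm. Each holds one pendant whose axes are parallel to the block's. Origin: centre of its underside, on the bench.
- stand: Fixed stand of the inspection camera: dark base plate 90 x 110 x 16 mm and a 18 mm steel column, 316 mm high in all. Origin: on the bench, 10 mm in front of the base's centre; the camera looks towards its -x. The column stands at x = +30 mm.
- lens (a point): Centre of the camera's front glass. The camera is a grey 50 mm cube with a black ring light 70 mm across round the lens, clamped to the column at a varying height (lens 0.20 to 0.27 m above the bench). +x points from the scene back into the lens: the camera looks along -x, 25 degrees below level; y is level, z is the camera's up.
- focus (a point): The inspection point in free air: on the lens axis, 120 mm in front of the lens. Same axes as lens. The pendant is right when its centre is here and its x, y, z axes lie along these x, y, z axes.
- spool: Bystander: small wooden wire spool 48 mm across, 28 mm high. Origin: centre of its underside.
- dish: Bystander: white ceramic dish 76 mm across, 30 mm high. Origin: centre of its underside.
- tweezers: Bystander: steel tweezers 148 mm long, lying flat, 8 mm high. Origin: middle of their length, on the bench; x along them.
- hammer: Bystander: small hammer 200 mm long, lying on the bench, x along its handle. Origin: on the bench near its middle.
- jar: Bystander: amber glass jar 68 mm across, 100 mm high. Origin: centre of its underside.
- tub: Bystander: white plastic tub 80 mm across, 80 mm high. Origin: centre of its underside.

How it is judged:
By the outcome, as a careful person would: the job done as asked, in the order asked, and still so for the second after the job is handed in, while the arm keeps its last pose, push and grip.
It also fails if it takes over 35 s, if anything falls off the work surface, if the arm or the gripper's body presses on something with over 40 N, if the wrist force passes 120 N, or if a joint passes its speed limit or range.

## Robot

A 6-joint arm with a two-finger parallel gripper is mounted at the origin on the work surface. World frame = base frame: x ahead of the robot, y to its left, z up, the work surface at z = 0. Lengths are in m, angles in rad, forces in N, time in s.
With the tool pointing down it reaches from about 0.275 to 0.825 m from the base axis. Payload 5.2 kg.
Tool frame: the origin (TCP) lies midway between the tips of the shut fingers; the grasp point (between the pads) lies 19 mm behind it; z points along the fingers, y is the direction in which the jaws open and shut (so a half turn about z gives the same grasp; the last joint's range is limited). The gripper opens to 93 mm and grips with 3 to 60 N. Pads are 15 mm wide; open, the fingers measure 128 mm over their backs; the gripper's body (75 mm by 188 mm) begins 65 mm behind the grasp point.
Start: joints at [-1.438, 0.259, 1.535, -0, 1.348, -0.203], TCP at [0.181, -0.519, 0.219] pointing down, gripper open.
Joint ranges: [-3.14, 3.14], [-0.91, 2.08], [0.19, 2.58], [-1.22, 4.36], [0.22, 2.71], [-3.12, 3.12]. Speed limits (rad/s): [2.57, 2.57, 3.14, 3.14, 3.14, 3.14].

## Interface

Orientations are given as a unit quaternion [w, x, y, z].
In Python, from station import * gives the robot as it stands. The module is installed in compiled form; this text tells all that it offers.
- The arm moves only by the tool arm_command, never from a script. Its argument "targets" is a list of rows, each a list of 5 numbers: the finger opening in m, from 0 to 0.093, then the shift along the tool's x, y, z in m, then the turn about the tool's z in rad. In form: [[fingers, dx, dy, dz, twist], ...]. A call has 1 to 5 rows; each row shifts and turns the pose as measured when the row begins, along the tool's axes as they then stand; what a row does not reach is not made up. A row lasts 1/12 s, in which the tool goes at most 41.7 mm and 7.16 degrees, less where a joint would pass 70% of its speed; a pose out of reach is approached as far as the arm can. A call with a gripper value outside its range is refused whole. The fingers move at their own pace and stop on an object; the grip force is fixed at half the most. Time passes only in rows, so rows that do not move let the fingers close. It gives the time, the measured TCP pose, the force and the opening at its end, in the units of the state.
- read_state(): the state, without advancing time (a new reading comes with each control period).
- get_image(name): name is "side" or "top" or "wrist"; returns a dict with "img" (420x560x3 uint8, red, green, blue), "mtx" (3x3 intrinsics, pixels), "D" ([k1, k2, p1, p2, k3] as OpenCV has them; the pictures are not rectified), "extrinsics" (4x4, takes a point from camera to world coordinates); the wrist camera has in their place "tool_from_camera" (4x4, takes a point from camera to tool coordinates, whose origin is the TCP and whose axes are the flange's). Camera axes: x right, y down, z forward; pixel columns grow to the right and rows downward; lengths in m; the calibration is good to about 2 mm. A picture is of the moment at which its call begins: read the wrist's pose just before it. There is no depth.
- hand_in(): hands the job in, once; it reports no verdict.
The state is a dict: "t": time; "joints": joint angles; "qd": joint speeds; "joint_efforts": joint torques, N m; "tcp_pos": TCP position; "eef_rot": TCP orientation; "ft_force": force on the tool from outside, world axes, zero at the start; "torque": the same for the moment, N m; "width": opening from 0.0 (shut) to 1.0 (fully open).
Only numpy, scipy, OpenCV 4.12 (cv2) and the standard library are available. Lean on these libraries where they do the work, as an engineer would, in place of code of your own. Each camera call takes 0.05 s, during which the arm holds its last target. There are 200 camera calls.

## Working session

There is one attempt and no reset: what is moved stays moved. The work goes in short steps, Python scripts to look and compute and a tool call to move; the robot and the scene stay as the last step left them, time stands still between calls to the robot, and variables do not carry over. Pictures are saved under pics/ and viewed, about 8 in all and at most 12, crops included, and the job is handed in when it is done.

Besides the shell and the picture viewer there is one more tool, called by a JSON object that holds its "api" and its "payload". arm_command: Moves the arm, as the interface text tells. Its arguments: {"type":"object","properties":{"targets":{"type":"array"}},"required":["targets"]}

```bash
mkdir -p pics
cat > h.py <<'E'
import numpy as np, cv2
from station import *
from scipy.spatial.transform import Rotation as R
def pose(s=None):
    s=s or read_state(); T=np.eye(4); q=s["eef_rot"]; T[:3,:3]=R.from_quat([q[1],q[2],q[3],q[0]]).as_matrix(); T[:3,3]=s["tcp_pos"]; return T
def cam(name):
    T=pose(); g=get_image(name)
    E=np.array(g["extrinsics"]) if name!="wrist" else T@np.array(g["tool_from_camera"])
    return g["img"],np.array(g["mtx"]),np.array(g["D"]),E
def ray(c,uv):
    p=cv2.undistortPoints(np.array([[uv]],float),c[1],c[2])[0,0]
    return c[3][:3,3],c[3][:3,:3]@np.array([p[0],p[1],1])
def onz(c,uv,z):
    o,d=ray(c,uv); return o+d*(z-o[2])/d[2]
def proj(c,P):
    Ti=np.linalg.inv(c[3]); return cv2.projectPoints(np.array(P,float).reshape(-1,1,3),cv2.Rodrigues(Ti[:3,:3])[0],Ti[:3,3],c[1],c[2])[0][:,0]
def tri(rs):
    A=np.zeros((3,3));b=np.zeros(3)
    for o,d in rs:
        d=d/np.linalg.norm(d);M=np.eye(3)-np.outer(d,d);A+=M;b+=M@o
    X=np.linalg.solve(A,b); return X,[np.linalg.norm(np.cross(X-o,d/np.linalg.norm(d))) for o,d in rs]
def save(img,f): cv2.imwrite(f,img[:,:,::-1])
E
python3 - <<'E'
from h import *
import pickle
cs={n:cam(n) for n in("side","top","wrist")}
pickle.dump(cs,open("c0.pkl","wb"))
for n in cs: print(n,cs[n][3].round(3).tolist(),cs[n][1][0,0]); 
save(cv2.resize(cs["side"][0],(800,600)),"pics/side.png");save(cv2.resize(cs["top"][0],(800,600)),"pics/top.png")
print(read_state())
E
```

```text
side [[1.0, -0.015, 0.01, 0.518], [-0.017, -0.71, 0.704, -0.89], [-0.004, -0.704, -0.71, 1.083], [0.0, 0.0, 0.0, 1.0]] 505.99842831983705
top [[0.006, -0.994, 0.11, 0.416], [-1.0, -0.008, -0.016, 0.015], [0.017, -0.11, -0.994, 1.383], [0.0, 0.0, 0.0, 1.0]] 418.383363251234
wrist [[0.329, -0.917, -0.227, 0.242], [-0.944, -0.319, -0.078, -0.495], [-0.001, 0.24, -0.971, 0.384], [0.0, 0.0, 0.0, 1.0]] 300.2420306884819
{'t': 0.15, 'joints': array([-1.43780973e+00,  2.59161327e-01,  1.53580462e+00,  6.22237775e-06,
        1.34801628e+00, -2.02813637e-01]), 'qd': array([-0.00114043, -0.00255944, -0.00509547,  0.00040482, -0.00059938,
       -0.00106322]), 'joint_efforts': array([ 4.27139908e-03, -4.37642026e+01, -2.84235066e+01,  7.20157404e-02,
        3.79536138e-02, -8.90957153e-05]), 'tcp_pos': array([ 0.18120003, -0.51885735,  0.21802724]), 'eef_rot': array([-6.94254954e-04,  9.85937734e-01,  1.67111644e-01,  2.72844120e-05]), 'ft_force': array([0.57274165, 0.1748443 , 0.14810094]), 'torque': array([-0.04143408,  0.02383497,  0.03309107]), 'width': 0.999939840672827}
```

View pics/side.png

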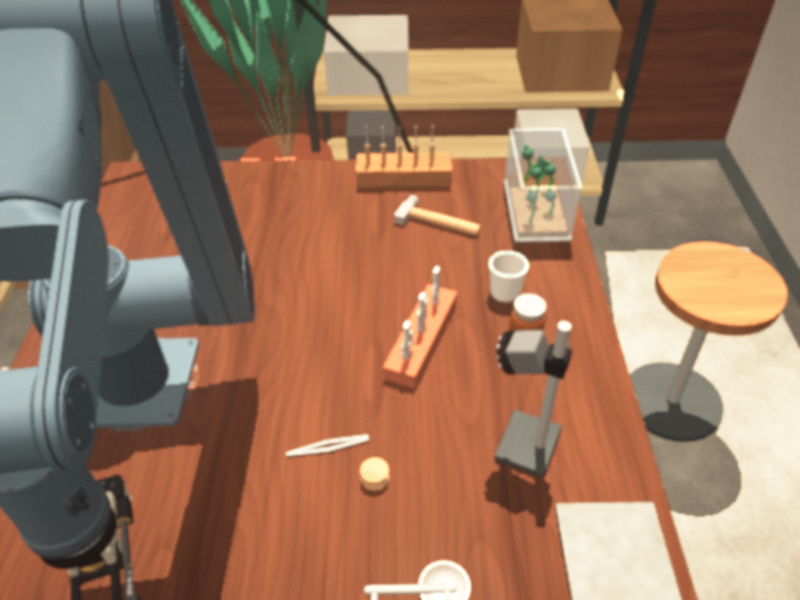

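View pics/top.png

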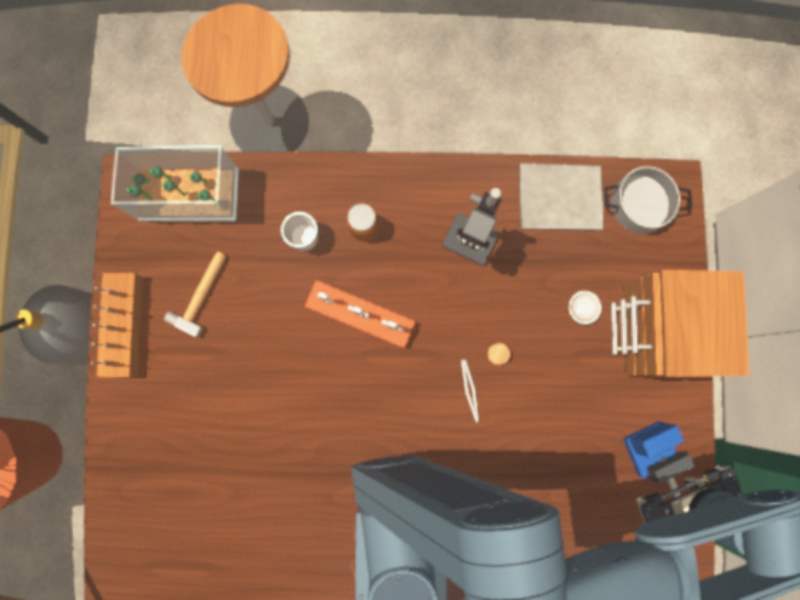

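The side view shows the block at about (420,335) with three pendants, and the camera head at about (530,350). The top view shows the block's pendants near (323,297), (357,310) and (392,323), and the camera head near (478,222). I'll enlarge both.

Run:
```python
from h import *
import pickle
c=pickle.load(open("c0.pkl","rb"))
a=c["side"][0][170:350,250:410]; b=c["top"][0][125:255,205:365]
a=cv2.resize(a[:140],None,fx=5,fy=5,interpolation=cv2.INTER_CUBIC)
b=cv2.resize(b,None,fx=5,fy=5,interpolation=cv2.INTER_CUBIC)
save(a[:600],"pics/sc.png");save(b[:600],"pics/tc.png")
```

```text
(no output)
```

View pics/sc.png

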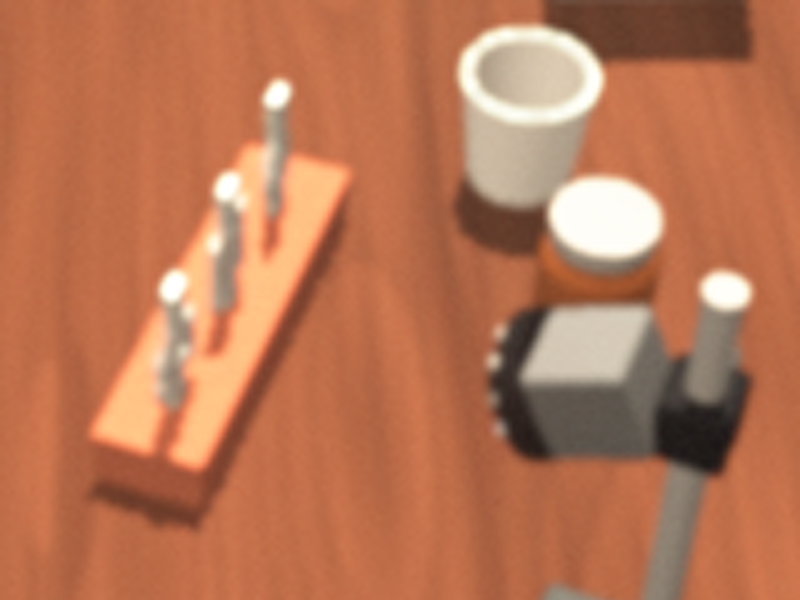

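View pics/tc.png

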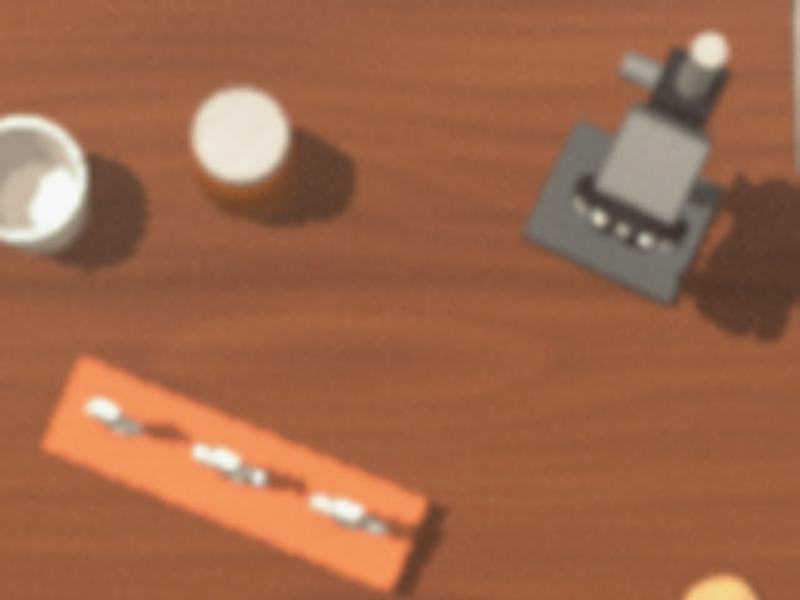

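The crops show the block's top corners, the tab tops, the column top at (725,290) in the side crop and (709,50) in the top crop, and the head at its front ring. Next I'll measure these.

```bash
cat > m.py <<'E'
from h import *
import pickle
c=pickle.load(open("c0.pkl","rb"))
S=lambda x,y:(250-.4+x/5,170-.4+y/5); T=lambda x,y:(205-.4+x/5,125-.4+y/5)
if __name__=="__main__":
    np.set_printoptions(precision=4,suppress=True)
    for n,f,P in(("side",S,[(243,143),(352,172),(205,470),(93,435)]),("top",T,[(428,497),(390,590),(43,447),(83,355)])):
        q=np.array([onz(c[n],f(*p),.036) for p in P]);print(n,q[:,:2].tolist(),q.mean(0),[np.linalg.norm(q[i]-q[i-1]) for i in range(4)])
    for a,b in(((278,88),(103,408)),((228,182),(210,455)),((174,285),(327,503))):
        print("tab",tri([ray(c["side"],S(*a)),ray(c["top"],T(*b))]))
    for z,n,a,b in((.316,"column",(725,290),(709,50)),(0,"cubetop back r",(655,308),(707,140)),(0,"cubetop front l",(525,385),(598,190)),(0,"cubetop fr",(622,383),(678,222)),(0,"back l",(560,308),(630,107))):
        print(n,tri([ray(c["side"],S(*a)),ray(c["top"],T(*b))]))
    b=np.array([onz(c["top"],T(*p),.016) for p in((585,120),(525,237),(672,303))]);print(b)
E
python3 m.py
```

```text
side [[0.5613421978320112, 0.22184738029535822], [0.6255264321188064, 0.19526424078084603], [0.5334061022896323, -0.03159466510643705], [0.47348484819509484, -0.006070090450350785]] [0.5484 0.0949 0.036 ] [np.float64(0.2442647894321744), np.float64(0.06947142748950993), np.float64(0.244849174693751), np.float64(0.06513110319683091)]
top [[0.5357090607168278, -0.027474111369942815], [0.47542985489810696, -0.0032778004855944804], [0.5662701591514963, 0.22241789377777255], [0.6268032504963625, 0.19779262353911606]] [0.5511 0.0974 0.036 ] [np.float64(0.24298817516121665), np.float64(0.06495416933921748), np.float64(0.24329099302249474), np.float64(0.06535027989299501)]
tab (array([0.5796, 0.1728, 0.1246]), [np.float64(0.0008590421619666835), np.float64(0.0008590421619667868)])
tab (array([0.5511, 0.1079, 0.1144]), [np.float64(0.0022725859462469915), np.float64(0.0022725859462468744)])
tab (array([0.5217, 0.0363, 0.1085]), [np.float64(0.0033948000039328405), np.float64(0.003394800003932735)])
column (array([ 0.749 , -0.1669,  0.3141]), [np.float64(0.0010733415022825467), np.float64(0.0010733415022824864)])
cubetop back r (array([ 0.7123, -0.1674,  0.3018]), [np.float64(0.007904448431014469), np.float64(0.007904448431014418)])
cubetop front l (array([ 0.6892, -0.1199,  0.2047]), [np.float64(0.009934606225484723), np.float64(0.0099346062254848)])
cubetop fr (array([ 0.6933, -0.1607,  0.2444]), [np.float64(0.0206054864091046), np.float64(0.020605486409104628)])
back l (array([ 0.7082, -0.1306,  0.2722]), [np.float64(0.0210273780421954), np.float64(0.02102737804219544)])
[[ 0.7929 -0.1328  0.016 ]
 [ 0.712  -0.0921  0.016 ]
 [ 0.6684 -0.1902  0.016 ]]
```

Run:
```python
from m import *
np.set_printoptions(precision=4,suppress=True)
X={}
for n,a,b in(("f+",(560,308),(598,190)),("f-",(525,385),(678,222)),("b-",(622,383),(707,140)),("b+",(655,308),(630,107))):
    X[n],e=tri([ray(c["side"],S(*a)),ray(c["top"],T(*b))]);print(n,X[n],e[0])
for i,j in(("f+","f-"),("b+","b-"),("f+","b+"),("f-","b-")):
    d=X[j]-X[i];print(i,j,np.linalg.norm(d),d)
for name,f,P in(("ringL",0,0),):
  print(tri([ray(c["side"],S(497,397)),ray(c["top"],T(622,230))]))
```

```text
f+ [ 0.6905 -0.1147  0.2476] 0.001416807877564099
f- [ 0.6715 -0.1594  0.247 ] 0.00012586403933803774
b- [ 0.712  -0.1735  0.264 ] 0.0021330323007661247
b+ [ 0.7311 -0.1308  0.2648] 0.0009560069474894824
f+ f- 0.04858369557463817 [-0.0191 -0.0447 -0.0007]
b+ b- 0.04671136163688241 [-0.0191 -0.0426 -0.0007]
f+ b+ 0.04694300481792216 [ 0.0406 -0.0161  0.0171]
f- b- 0.04620997735650436 [ 0.0406 -0.0141  0.0171]
(array([ 0.6697, -0.1328,  0.2099]), [np.float64(0.005004720788070571), np.float64(0.005004720788070717)])
```

Block: centre about (0.550, 0.096), long axis at about 68°. The lens is near (0.68, -0.14, 0.22), and the stand's yaw is about -23°. The tool axis always stays vertical, so the 25° lean has to come from pivoting the tab between the jaws, which must grip along its width. First I'll look from the robot's side with the wrist camera.

```bash
cat > plan.py <<'E'
from h import *
import sys
# usage: plan.py x y z yawdeg n opening ; prints rows in tool axes
x,y,z,yaw,n,op=map(float,sys.argv[1:7]); n=int(n)
T=pose(); p=T[:3,3]; psi=np.arctan2(T[1,0],T[0,0]); D=np.array([x,y,z])-p; dy=(np.radians(yaw)-psi+np.pi)%(2*np.pi)-np.pi
print("now",p.round(4),np.degrees(psi).round(2),"tilt",np.degrees(np.arccos(-T[2,2])).round(2),"D",D.round(4),np.degrees(dy).round(1))
for i in range(n):
    a=psi+dy*i/n; d=D/n
    print([op]+[round(float(v),4) for v in (np.cos(a)*d[0]+np.sin(a)*d[1],np.sin(a)*d[0]-np.cos(a)*d[1],-d[2],-dy/n)])
E
python3 plan.py .365 .171 .25 158 20 .04
```

```text
now [ 0.1812 -0.5189  0.218 ] 19.24 tilt 0.08 D [0.1838 0.6899 0.032 ] 138.8
[0.04, 0.02, -0.0295, -0.0016, -0.1211]
[0.04, 0.0235, -0.0269, -0.0016, -0.1211]
[0.04, 0.0265, -0.0239, -0.0016, -0.1211]
[0.04, 0.0292, -0.0205, -0.0016, -0.1211]
[0.04, 0.0315, -0.0168, -0.0016, -0.1211]
[0.04, 0.0333, -0.0129, -0.0016, -0.1211]
[0.04, 0.0346, -0.0088, -0.0016, -0.1211]
[0.04, 0.0354, -0.0045, -0.0016, -0.1211]
[0.04, 0.0357, -0.0002, -0.0016, -0.1211]
[0.04, 0.0355, 0.0041, -0.0016, -0.1211]
[0.04, 0.0347, 0.0084, -0.0016, -0.1211]
[0.04, 0.0334, 0.0125, -0.0016, -0.1211]
[0.04, 0.0317, 0.0164, -0.0016, -0.1211]
[0.04, 0.0295, 0.0201, -0.0016, -0.1211]
[0.04, 0.0268, 0.0236, -0.0016, -0.1211]
[0.04, 0.0238, 0.0266, -0.0016, -0.1211]
[0.04, 0.0204, 0.0293, -0.0016, -0.1211]
[0.04, 0.0167, 0.0315, -0.0016, -0.1211]
[0.04, 0.0128, 0.0333, -0.0016, -0.1211]
[0.04, 0.0086, 0.0346, -0.0016, -0.1211]
```

{"api": "arm_command", "payload": {"targets": [[0.04, 0.02, -0.03, -0.004, -0.12], [0.04, 0.0235, -0.027, -0.004, -0.12], [0.04, 0.0265, -0.024, -0.004, -0.12], [0.04, 0.029, -0.0205, -0.004, -0.12], [0.04, 0.0315, -0.017, -0.004, -0.12]]}}

```text
t: 0.57
tcp_pos: [0.2246, -0.3448, 0.234]
eef_rot: [-0.003, 0.889, 0.458, 0.001]
ft_force: [1.1, -0.2, 0.4]
width: 0.688
```

{"api": "arm_command", "payload": {"targets": [[0.04, 0.033, -0.013, -0.004, -0.12], [0.04, 0.0345, -0.009, -0.004, -0.12], [0.04, 0.0355, -0.0045, -0.004, -0.12], [0.04, 0.0355, 0, -0.002, -0.12], [0.04, 0.0355, 0.004, -0.002, -0.12]]}}

```text
t: 0.98
tcp_pos: [0.2666, -0.1627, 0.2509]
eef_rot: [-0.003, 0.705, 0.709, 0.002]
ft_force: [1.8, -0.3, -0.4]
width: 0.438
```

{"api": "arm_command", "payload": {"targets": [[0.04, 0.0345, 0.0085, 0, -0.12], [0.04, 0.0335, 0.0125, 0, -0.12], [0.04, 0.0315, 0.0165, 0, -0.12], [0.04, 0.0295, 0.02, 0, -0.12], [0.04, 0.027, 0.0235, 0, -0.12]]}}

```text
t: 1.4
tcp_pos: [0.305, 0.0197, 0.2531]
eef_rot: [0.0, 0.453, 0.891, 0.003]
ft_force: [-0.2, 0.3, 0.2]
width: 0.434
```

{"api": "arm_command", "payload": {"targets": [[0.04, 0.0238, 0.027, 0, -0.12], [0.04, 0.02, 0.029, 0, -0.12], [0.04, 0.016, 0.03, 0, -0.12], [0.04, 0.01, 0.03, 0, -0.12], [0.04, 0, 0.02, 0, -0.1]]}}

```text
t: 1.82
tcp_pos: [0.3407, 0.1829, 0.2547]
eef_rot: [0.003, 0.164, 0.986, 0.004]
ft_force: [-0.4, -0.8, -0.1]
width: 0.43
```

Run:
```python
from h import *
import pickle
c=cam("wrist");pickle.dump(c,open("w1.pkl","wb"))
print(pose().round(3).tolist(),read_state()["joints"].round(2))
save(cv2.resize(c[0],(800,600),interpolation=cv2.INTER_CUBIC),"pics/w1.png")
```

```text
[[-0.948, 0.318, 0.008, 0.342], [0.318, 0.948, 0.008, 0.185], [-0.005, 0.01, -1.0, 0.255], [0.0, 0.0, 0.0, 1.0]] [ 0.2  -0.08  1.82  0.01  1.39 -1.05]
```

View pics/w1.png

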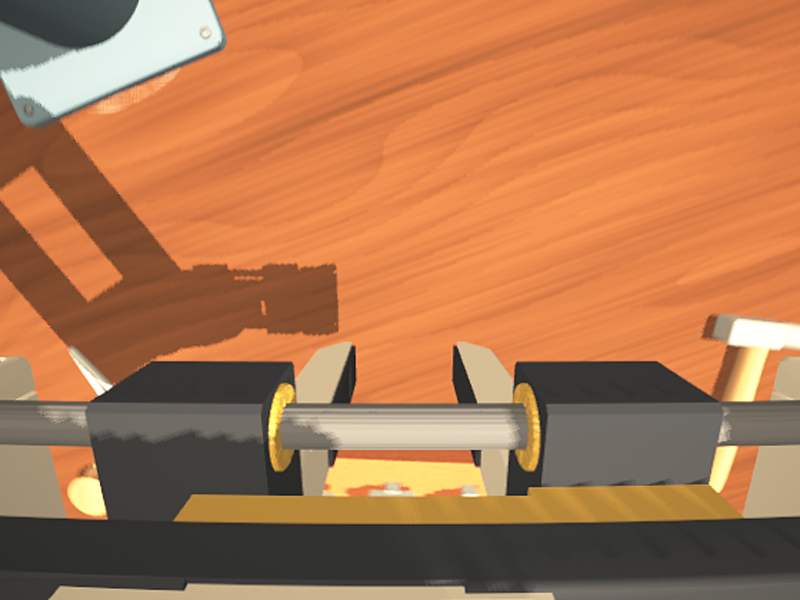

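The gripper hides the lower half of the wrist view and the block peeps in at (410,480). Only the upper part is usable, so I'll cross over the block and look back from its far side.

{"api": "arm_command", "payload": {"targets": [[0.04, -0.04, 0, 0, 0.06], [0.04, -0.04, 0, 0, 0], [0.04, -0.04, 0, 0, 0], [0.04, -0.04, 0, 0, 0], [0.04, -0.04, 0, 0, 0]]}}

```text
t: 2.28
tcp_pos: [0.5276, 0.1173, 0.2542]
eef_rot: [0.001, 0.184, 0.983, 0.006]
ft_force: [0.5, 0.5, 0.9]
width: 0.432
```

{"api": "arm_command", "payload": {"targets": [[0.04, -0.04, 0, 0, 0], [0.04, -0.04, 0, 0, 0], [0.04, -0.04, 0, 0, 0], [0.04, -0.035, 0, 0.005, 0], [0.04, 0, 0, 0, 0]]}}

```text
t: 2.7
tcp_pos: [0.6825, 0.0517, 0.2429]
eef_rot: [-0.001, 0.188, 0.982, 0.005]
ft_force: [-0.7, -0.1, -0.9]
width: 0.43
```

Run:
```python
from h import *
import pickle
c=cam("wrist");pickle.dump(c,open("w2.pkl","wb"))
print(pose().round(3).tolist(),read_state()["joints"].round(2))
save(cv2.resize(c[0],(800,600),interpolation=cv2.INTER_CUBIC)[:340],"pics/w2.png")
```

```text
[[-0.929, 0.369, -0.002, 0.68], [0.369, 0.929, 0.01, 0.053], [0.005, 0.009, -1.0, 0.244], [0.0, 0.0, 0.0, 1.0]] [-0.09  0.49  1.13  0.01  1.52 -1.28]
```

View pics/w2.png

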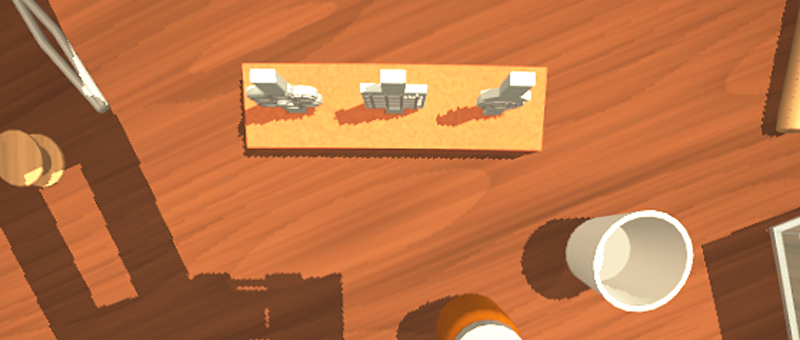

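The flower is in the left slot, at (280,90). The square (390,95) shows its lattice on this side. I'll enlarge it to confirm which way it faces and to measure the tabs.

Run:
```python
from h import *
import pickle
c=pickle.load(open("w2.pkl","rb"))
a=c[0][40:112,165:245]
b=c[0][40:112,300:385]
save(cv2.resize(a,None,fx=8,fy=8,interpolation=cv2.INTER_CUBIC),"pics/w2c.png")
```

```text
(no output)
```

View pics/w2c.png

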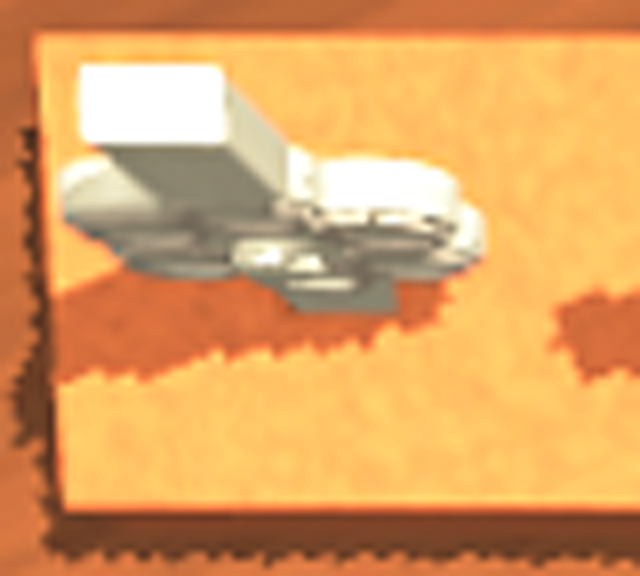

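The boss and rings face this side, so the flower's front already looks along about -22° yaw, towards the lens side. No half turn is needed. Now I'll compute the grasp.

```bash
python3 - <<'E'
from m import *
np.set_printoptions(precision=4,suppress=True)
w=pickle.load(open("w2.pkl","rb"))
W=lambda x,y:(165-.44+x/8,40-.44+y/8)
print("tab",onz(w,W(153,104),.124),"corners",[onz(w,W(*p),.124)[:2] for p in((80,66),(224,66),(228,144),(82,142))])
q=np.array([onz(w,(x*.7-.15,y*.7-.15),.036) for x,y in((243,64),(546,67),(542,151),(247,149))]);print(q[:,:2],q.mean(0))
for a,b in((1,0),(2,3)):
    d=q[b]-q[a];print("yaw y",np.degrees(np.arctan2(-d[1],-d[0])))
print("side",onz(c["side"],S(174,285),.124),"top",onz(c["top"],T(327,503),.124))
print("slots",[q.mean(0)+k*.08*np.array([np.cos(np.radians(68)),np.sin(np.radians(68)),0]) for k in(-1,)])
E
python3 plan.py .52 .024 .22 158 6 .04
```

```text
tab [0.5182 0.026  0.124 ] corners [array([0.5117, 0.0202]), array([0.5177, 0.0348]), array([0.5251, 0.0319]), array([0.5188, 0.0171])]
[[ 0.4733 -0.0005]
 [ 0.5648  0.2242]
 [ 0.6253  0.2011]
 [ 0.5332 -0.026 ]] [0.5491 0.0997 0.036 ]
yaw y 67.83463933373521
yaw y 67.9289163727035
side [0.5183 0.021  0.124 ] top [0.5238 0.0363 0.124 ]
slots [array([0.5192, 0.0255, 0.036 ])]
now [0.6803 0.0529 0.2438] 158.36 tilt 0.6 D [-0.1603 -0.0289 -0.0238] -0.4
[0.04, 0.0231, -0.0143, 0.004, 0.001]
[0.04, 0.023, -0.0144, 0.004, 0.001]
[0.04, 0.023, -0.0144, 0.004, 0.001]
[0.04, 0.023, -0.0144, 0.004, 0.001]
[0.04, 0.023, -0.0144, 0.004, 0.001]
[0.04, 0.023, -0.0145, 0.004, 0.001]
```

Three estimates agree on the tab at about (0.519, 0.025). I'll go above it, then descend.

{"api": "arm_command", "payload": {"targets": [[0.04, 0.023, -0.0145, 0.004, 0], [0.04, 0.023, -0.0145, 0.004, 0], [0.04, 0.023, -0.0145, 0.004, 0], [0.04, 0.023, -0.0145, 0.004, 0], [0.04, 0.023, -0.0145, 0.004, 0]]}}

```text
t: 3.17
tcp_pos: [0.5411, 0.029, 0.2197]
eef_rot: [-0.004, 0.188, 0.982, 0.006]
ft_force: [-0.9, 0.0, -0.3]
width: 0.433
```

{"api": "arm_command", "payload": {"targets": [[0.04, 0.02, -0.013, 0.004, 0], [0.04, 0.01, -0.005, 0.004, 0], [0.04, 0, 0, 0, 0]]}}

```text
t: 3.42
tcp_pos: [0.4947, 0.0253, 0.2119]
eef_rot: [-0.006, 0.188, 0.982, 0.005]
ft_force: [-0.4, -0.3, -0.1]
width: 0.432
```

```bash
python3 plan.py .519 .025 .16 158 3 .04
```

```text
now [0.4947 0.0253 0.2119] 158.3 tilt 0.94 D [ 0.0243 -0.0003 -0.0519] -0.3
[0.04, -0.0076, 0.0029, 0.0173, 0.0017]
[0.04, -0.0076, 0.0029, 0.0173, 0.0017]
[0.04, -0.0076, 0.0029, 0.0173, 0.0017]
```

{"api": "arm_command", "payload": {"targets": [[0.04, -0.0076, 0.003, 0.017, 0], [0.04, -0.0076, 0.003, 0.017, 0], [0.04, -0.007, 0.003, 0.016, 0], [0.04, 0, 0, 0, 0]]}}

```text
t: 3.75
tcp_pos: [0.5176, 0.028, 0.165]
eef_rot: [-0.002, 0.188, 0.982, 0.006]
ft_force: [0.3, -0.1, -0.9]
width: 0.427
```

```bash
python3 plan.py .519 .025 .101 158 5 .04
```

```text
now [0.5176 0.028  0.165 ] 158.3 tilt 0.72 D [ 0.0014 -0.003  -0.064 ] -0.3
[0.04, -0.0005, -0.0005, 0.0128, 0.001]
[0.04, -0.0005, -0.0005, 0.0128, 0.001]
[0.04, -0.0005, -0.0005, 0.0128, 0.001]
[0.04, -0.0005, -0.0005, 0.0128, 0.001]
[0.04, -0.0005, -0.0005, 0.0128, 0.001]
```

{"api": "arm_command", "payload": {"targets": [[0.04, -0.001, -0.001, 0.013, 0], [0.04, -0.001, -0.001, 0.013, 0], [0.04, 0, -0.0005, 0.013, 0], [0.04, 0, 0, 0.012, 0], [0.04, 0, 0, 0.008, 0]]}}

```text
t: 4.17
tcp_pos: [0.5212, 0.0273, 0.1104]
eef_rot: [0.002, 0.187, 0.982, 0.006]
ft_force: [0.5, 0.1, 0.3]
width: 0.433
```

{"api": "arm_command", "payload": {"targets": [[0.04, 0, 0, 0, 0]]}}

```text
t: 4.25
tcp_pos: [0.5204, 0.0277, 0.1097]
eef_rot: [0.001, 0.187, 0.982, 0.006]
ft_force: [0.0, -0.0, -0.6]
width: 0.435
```

```bash
python3 plan.py .519 .025 .101 158 2 .04
```

```text
now [0.5204 0.0277 0.1097] 158.41 tilt 0.76 D [-0.0014 -0.0027 -0.0087] -0.4
[0.04, 0.0001, -0.0015, 0.0044, 0.0036]
[0.04, 0.0001, -0.0015, 0.0044, 0.0036]
```

{"api": "arm_command", "payload": {"targets": [[0.04, 0, -0.0025, 0.006, 0.005], [0.04, 0, -0.0005, 0.003, 0.002], [0.016, 0, 0, 0, 0], [0.0, 0, 0, 0, 0], [0.0, 0, 0, 0, 0]]}}

```text
t: 4.67
tcp_pos: [0.5206, 0.0249, 0.103]
eef_rot: [0.003, 0.191, 0.982, 0.007]
ft_force: [0.0, -1.5, -1.2]
width: 0.262
```

{"api": "arm_command", "payload": {"targets": [[0.0, 0, 0, 0, 0], [0.0, 0, 0, 0, 0], [0.0, 0, 0, 0, 0], [0, 0, 0, 0, 0]]}}

```text
t: 5.0
tcp_pos: [0.5208, 0.0245, 0.1037]
eef_rot: [0.004, 0.191, 0.982, 0.006]
ft_force: [-0.4, 0.3, -1.4]
width: 0.168
```

It's gripped: the opening is 15.6 mm, the tab's width. I'll lift straight up 35 mm.

{"api": "arm_command", "payload": {"targets": [[0.0, 0, 0, -0.008, 0], [0.0, 0, 0, -0.009, 0], [0.0, 0, 0, -0.009, 0], [0, 0, 0, -0.009, 0], [0, 0, 0, 0, 0]]}}

```text
t: 5.42
tcp_pos: [0.5211, 0.0242, 0.1427]
eef_rot: [0.004, 0.191, 0.982, 0.006]
ft_force: [0.1, -1.0, -0.2]
width: 0.17
```

```bash
python3 plan.py .5208 .0245 .1387 158 1 0; python3 plan.py .5625 .0076 .1387 158 3 0
```

```text
now [0.5211 0.0242 0.1427] 157.99 tilt 0.89 D [-0.0003  0.0003 -0.004 ] 0.0
[0.0, 0.0004, 0.0002, 0.004, -0.0002]
now [0.5211 0.0242 0.1427] 157.99 tilt 0.89 D [ 0.0414 -0.0166 -0.004 ] 0.0
[0.0, -0.0149, 0.0001, 0.0013, -0.0001]
[0.0, -0.0149, 0.0001, 0.0013, -0.0001]
[0.0, -0.0149, 0.0001, 0.0013, -0.0001]
```

{"api": "arm_command", "payload": {"targets": [[0, -0.012, 0, 0, 0], [0, -0.012, 0, 0, 0], [0, -0.012, 0, 0, 0], [0, -0.01, 0, 0, 0], [0, 0, 0, 0, 0]]}}

```text
t: 5.83
tcp_pos: [0.5658, 0.0068, 0.1469]
eef_rot: [0.007, 0.19, 0.982, 0.007]
ft_force: [0.3, -1.0, -0.6]
width: 0.169
```

```bash
python3 plan.py .5625 .0076 .108 158 4 0
```

```text
now [0.5658 0.0068 0.1469] 158.04 tilt 1.07 D [-0.0033  0.0008 -0.0389] -0.0
[0.0, 0.0008, -0.0001, 0.0097, 0.0002]
[0.0, 0.0008, -0.0001, 0.0097, 0.0002]
[0.0, 0.0008, -0.0001, 0.0097, 0.0002]
[0.0, 0.0008, -0.0001, 0.0097, 0.0002]
```

{"api": "arm_command", "payload": {"targets": [[0, 0, 0, 0.01, 0], [0, 0, 0, 0.01, 0], [0, 0, 0, 0.01, 0], [0, 0, 0, 0.007, 0], [0, 0, 0, 0, 0]]}}

```text
t: 6.25
tcp_pos: [0.5639, 0.0081, 0.1051]
eef_rot: [0.005, 0.19, 0.982, 0.007]
ft_force: [-0.6, 0.6, -0.3]
width: 0.171
```

```bash
python3 plan.py .5175 .0255 .108 158 5 0
```

```text
now [0.5639 0.0081 0.1051] 158.04 tilt 0.96 D [-0.0464  0.0174  0.0029] -0.0
[0.0, 0.0099, -0.0002, -0.0006, 0.0001]
[0.0, 0.0099, -0.0002, -0.0006, 0.0001]
[0.0, 0.0099, -0.0002, -0.0006, 0.0001]
[0.0, 0.0099, -0.0002, -0.0006, 0.0001]
[0.0, 0.0099, -0.0002, -0.0006, 0.0001]
```

{"api": "arm_command", "payload": {"targets": [[0, 0.008, 0, 0, 0], [0, 0.008, 0, 0, 0], [0, 0.008, 0, 0, 0], [0, 0.008, 0, 0, 0], [0, 0, 0, 0, 0]]}}

```text
t: 6.67
tcp_pos: [0.5334, 0.0201, 0.1049]
eef_rot: [0.008, 0.19, 0.982, 0.006]
ft_force: [2.2, -0.9, -1.0]
width: 0.167
```

{"api": "arm_command", "payload": {"targets": [[0, 0.006, 0, 0, 0], [0, 0.005, 0, 0, 0], [0, 0, 0, 0, 0]]}}

```text
t: 6.92
tcp_pos: [0.5238, 0.0244, 0.1067]
eef_rot: [0.011, 0.19, 0.982, 0.006]
ft_force: [2.6, -2.2, -1.7]
width: 0.168
```

```bash
python3 - <<'E'
from h import *
import pickle
print(read_state()["ft_force"],pose()[:3,3])
cs={n:cam(n) for n in("side","top")}
pickle.dump(cs,open("c1.pkl","wb"))
f=lambda i:cv2.resize(i,None,fx=5,fy=5,interpolation=cv2.INTER_CUBIC)
save(np.hstack([f(cs["side"][0][190:300,250:330]),f(cs["top"][0][190:300,220:300])]),"pics/p1.png")
E
python3 plan.py .5175 .0255 .108 158 1 0
```

```text
[ 2.55839335 -2.15581344 -1.73044318] [0.52377429 0.02444869 0.10672156]
now [0.5241 0.0243 0.1067] 158.06 tilt 1.38 D [-0.0066  0.0012  0.0013] -0.1
[0.0, 0.0066, -0.0014, -0.0013, 0.0011]
```

View pics/p1.png

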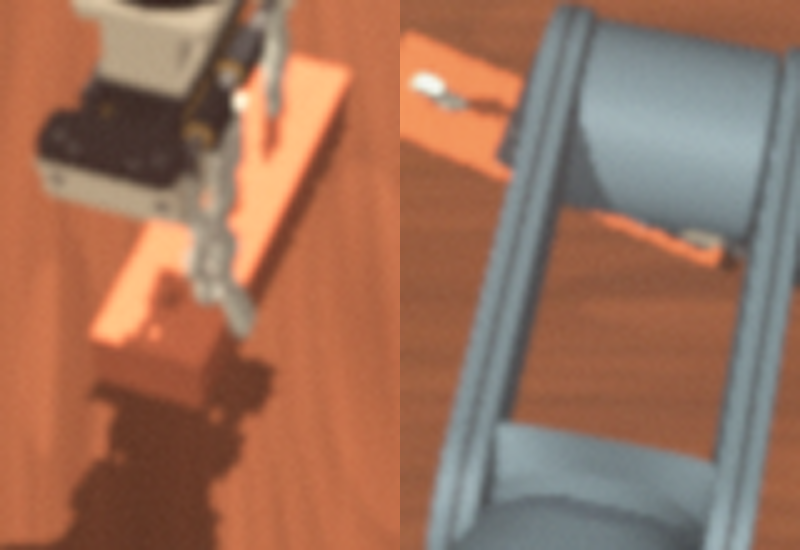

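The pendant pivots as planned: its foot swings out over the block edge at (240,325) with only about 3 N. I'll push a bit further, then measure in free air.

{"api": "arm_command", "payload": {"targets": [[0, 0.005, 0, 0, 0], [0, 0.001, 0, 0, 0], [0, 0, 0, 0, 0]]}}

```text
t: 7.27
tcp_pos: [0.5191, 0.0265, 0.107]
eef_rot: [0.011, 0.19, 0.982, 0.006]
ft_force: [2.0, -1.1, -1.3]
width: 0.169
```

```bash
python3 plan.py .5175 .0255 .108 158 1 0
python3 - <<'E'
from h import *
c=cam("side"); cv2.imwrite("s2.png",c[0][:,:,::-1])
T=pose()
n=np.array([.375,.927,0])
import pickle
def onpl(c,uv,p0):
    o,d=ray(c,uv);return o+d*((p0-o)@n)/(d@n)
c0=pickle.load(open("c1.pkl","rb"))["side"]
p0=np.array([.5238,.0244,.1067]);X=onpl(c0,(250-.4+242/5,190-.4+330/5),p0)
print("foot(prev)",X,"rel tcp fwd",(X-p0)@np.array([.927,-.375,0]),"dz",X[2]-p0[2])
E
```

```text
now [0.5191 0.0265 0.107 ] 158.05 tilt 1.46 D [-0.0016 -0.001   0.001 ] -0.0
[0.0, 0.0011, -0.0015, -0.001, 0.0008]
foot(prev) [0.55460256 0.01193942 0.01692957] rel tcp fwd 0.03322669062683112 dz -0.08977043088222002
```

{"api": "arm_command", "payload": {"targets": [[0, -0.008, 0, 0, 0], [0, -0.008, 0, 0, 0], [0, 0, 0, -0.015, 0], [0, 0, 0, -0.02, 0], [0, 0, 0, -0.02, 0]]}}

```text
t: 7.73
tcp_pos: [0.5277, 0.0209, 0.1567]
eef_rot: [-0.0, 0.191, 0.982, 0.007]
ft_force: [-0.3, -0.5, -0.5]
width: 0.167
```

```bash
cat > lens.py <<'E'
from m import *
from scipy.optimize import least_squares
np.set_printoptions(precision=4,suppress=True)
t25=np.radians(25)
def axes(psi):
    h=np.array([np.cos(psi),np.sin(psi),0]);y=np.array([-h[1],h[0],0])
    x=h*np.cos(t25)+np.array([0,0,np.sin(t25)]);return h,x,y,np.cross(x,y)
def model(p):
    psi,ox,oy,r,z=p[:5];h,x,y,zz=axes(psi);o=np.array([ox,oy,0]);F=o-r*h+np.array([0,0,z])  # cube front centre
    cube=[F+25e-3*zz+s*.025*y+b*.05*x for s,b in((1,0),(-1,0),(-1,1),(1,1))]
    col=o+.03*h+[0,0,.316]
    base=[o+.01*h+sx*.045*h+sy*.055*y+[0,0,.016] for sx,sy in((1,1),(-1,1),(-1,-1))]
    return F,cube,col,base
oS=np.array([S(*q) for q in((560,308),(525,385),(622,383),(655,308),(725,290))])
oT=np.array([T(*q) for q in((598,190),(678,222),(707,140),(630,107),(709,50),(585,120),(525,237),(672,303))])
def res(p):
    F,cu,co,ba=model(p)
    a=proj(c["side"],cu+[co])+p[5:7]-oS; b=proj(c["top"],cu+[co]+ba)+p[7:9]-oT
    return np.r_[a.ravel(),b.ravel(),p[5:]*.7]
r=least_squares(res,[-.41,.72,-.155,.03,.225,0,0,0,0],loss="soft_l1");p=r.x
F,cu,co,ba=model(p);h,x,y,zz=axes(p[0])
if __name__=="__main__":
    print("yaw",np.degrees(p[0]),"stand",p[1:3],"F",F,"shifts",p[5:],"\nres",r.fun[:-4].reshape(-1,2).round(1).tolist())
    a=np.linspace(0,2*np.pi,73)
    for t in(.006,.01,.014,.018,.022):
        C=F-t*x;D=[C+.035*(np.cos(k)*y+np.sin(k)*zz) for k in a]
        s=(proj(c["side"],D)+p[5:7]-S(0,0))*5;q=(proj(c["top"],D)+p[7:9]-T(0,0))*5
        print(t,"side umin",s[s[:,0].argmin()],"vmin",s[s[:,1].argmin()],"vmax",s[s[:,1].argmax()],"top umin",q[q[:,0].argmin()],"umax",q[q[:,0].argmax()],"vmax",q[q[:,1].argmax()])
E
python3 lens.py
```

```text
yaw -24.520445901428232 stand [ 0.7213 -0.1543] F [ 0.6897 -0.1398  0.2241] shifts [-0.1584  0.4371  0.2406 -0.1513] 
res [[-0.9, 0.2], [-1.0, 0.1], [0.8, 0.3], [0.7, -0.4], [0.3, -0.4], [-0.5, -0.6], [-0.2, 0.5], [1.8, 0.7], [0.6, -0.3], [0.3, 0.2], [-1.5, -0.5], [-0.5, -0.2], [0.1, 0.4]]
0.006 side umin [508.2082 385.5562] vmin [540.1759 309.9458] vmax [544.1945 465.4045] top umin [578.0442 183.1495] umax [690.0831 233.5699] vmax [684.0297 235.9193]
0.01 side umin [500.0461 385.6341] vmin [532.1581 310.1712] vmax [536.1417 465.321 ] top umin [575.1382 189.4796] umax [687.0735 239.8422] vmax [680.9894 242.2647]
0.014 side umin [491.9174 385.7118] vmin [524.1724 310.3957] vmax [528.1213 465.2381] top umin [572.2373 195.7981] umax [684.069  246.1029] vmax [677.9543 248.5984]
0.018 side umin [483.8219 385.7893] vmin [516.2185 310.6194] vmax [520.1329 465.1557] top umin [569.3415 202.1052] umax [681.0694 252.3521] vmax [674.9244 254.9202]
0.022 side umin [475.7593 385.8667] vmin [508.2963 310.8423] vmax [512.1764 465.0738] top umin [566.4509 208.4007] umax [678.0749 258.5898] vmax [671.8995 261.2302]
```

```bash
python3 plan.py .5654 -.0832 .198 155.5 7 0
```

```text
now [0.5277 0.0209 0.1567] 158.03 tilt 0.78 D [ 0.0377 -0.1041  0.0413] -2.5
[0.0, -0.0106, -0.0118, -0.0059, 0.0063]
[0.0, -0.0106, -0.0117, -0.0059, 0.0063]
[0.0, -0.0107, -0.0116, -0.0059, 0.0063]
[0.0, -0.0108, -0.0116, -0.0059, 0.0063]
[0.0, -0.0108, -0.0115, -0.0059, 0.0063]
[0.0, -0.0109, -0.0114, -0.0059, 0.0063]
[0.0, -0.011, -0.0114, -0.0059, 0.0063]
```

{"api": "arm_command", "payload": {"targets": [[0, -0.006, -0.011, -0.011, 0.006], [0, -0.008, -0.011, -0.011, 0.006], [0, -0.011, -0.0115, -0.007, 0.006], [0, -0.011, -0.0115, -0.004, 0.006], [0, -0.011, -0.0115, -0.003, 0.006]]}}

```text
t: 8.15
tcp_pos: [0.5497, -0.0498, 0.1947]
eef_rot: [-0.004, 0.204, 0.979, 0.008]
ft_force: [-0.2, 0.0, -0.7]
width: 0.167
```

{"api": "arm_command", "payload": {"targets": [[0, -0.009, -0.0095, -0.001, 0.006], [0, -0.005, -0.005, 0, 0.003], [0, 0, 0, 0, 0]]}}

```text
t: 8.4
tcp_pos: [0.5584, -0.0742, 0.194]
eef_rot: [-0.005, 0.211, 0.978, 0.008]
ft_force: [0.2, 0.1, -0.5]
width: 0.168
```

```bash
python3 plan.py .5654 -.0832 .198 155.5 2 0
python3 - <<'E'
from h import *
import pickle
print(pose().round(4).tolist())
cs={n:cam(n) for n in("side","top","wrist")};cs["T"]=pose()
pickle.dump(cs,open("c2.pkl","wb"))
f=lambda i,k:cv2.resize(i,None,fx=k,fy=k,interpolation=cv2.INTER_CUBIC)
from lens import F,x
for n in("side","top"): print(n,proj(cs[n],[F-.132*x]))
save(np.hstack([f(cs["side"][0][200:300,290:370],6),f(cs["top"][0][150:250,290:343],6)]),"pics/p2.png")
E
```

```text
now [ 0.5584 -0.0742  0.194 ] 155.7 tilt 1.07 D [ 0.007 -0.009  0.004] -0.2
[0.0, -0.0051, -0.0027, -0.002, 0.0017]
[0.0, -0.0051, -0.0026, -0.002, 0.0017]
[[-0.9113, 0.4117, -0.0057, 0.5584], [0.4116, 0.9112, 0.0177, -0.0742], [0.0125, 0.0138, -0.9998, 0.194], [0.0, 0.0, 0.0, 1.0]]
side [[310.8075 247.0944]]
top [[313.073  204.8573]]
```

View pics/p2.png

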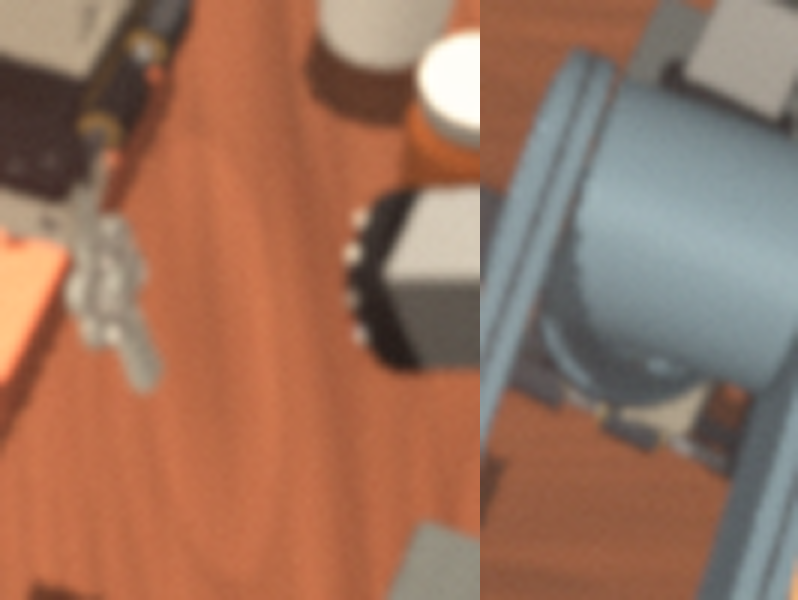

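The side crop shows the flower held leaning: plate about (106,280), stub end about (148,387). I'll fit its pose using the jaw-plane constraint.

```bash
cat > fit.py <<'E'
from lens import *
d=pickle.load(open("c2.pkl","rb"));cs=d["side"];Tm=d["T"]
def pts(q,Tm=Tm):
    a,b,th=q; hx=-Tm[:3,0];up=-Tm[:3,2];yy=Tm[:3,1]  # fwd, up, pendant y
    px=hx*np.cos(th)+up*np.sin(th);pz=up*np.cos(th)-hx*np.sin(th);C=Tm[:3,3]+a*hx+b*up
    return C,px,yy,pz
def fit(obs_c,obs_f,sh):
    def r(q):
        C,px,yy,pz=pts(q); return (proj(cs,[C,C-.056*pz])+sh-[obs_c,obs_f]).ravel()
    return least_squares(r,[.017,-.03,.43])
if __name__=="__main__":
    K=lambda u,v:(290-.417+u/6,200-.417+v/6)
    for oc,of in(((106,281),(148,387)),((106,281),(145,385)),((106,277),(148,387)),((103,281),(148,387))):
      for sh in (np.zeros(2),p[5:7]):
        s=fit(K(*oc),K(*of),sh);C,px,yy,pz=pts(s.x)
        print(s.x[:2]*1e3,"lean vs tool",np.degrees(s.x[2]).round(1),"world elev",np.degrees(np.arcsin(px[2])).round(1),"res",s.fun.round(2),"C",C)
    # prediction of outline in crop for 25deg
    C,px,yy,pz=pts([.017,-.03,np.radians(25)]);a=np.linspace(0,2*np.pi,73)
    D=(proj(cs,[C+.028*(np.cos(k)*yy+np.sin(k)*pz) for k in a]+[C-.056*pz,C+.030*pz,C+.007*px])-K(0,0))*6
    print(D[:-3].min(0),D[:-3].max(0),D[-3:])
    print("focus",F-.132*x,"yaw tool h",np.degrees(np.arctan2(-Tm[1,0],-Tm[0,0])))
E
python3 fit.py
```

```text
[ 17.3305 -39.1123] lean vs tool 21.7 world elev 20.9 res [-0.04  0.81  0.06 -0.86] C [ 0.573  -0.0785  0.1547]
[ 17.6885 -37.247 ] lean vs tool 21.7 world elev 20.9 res [-0.04  0.79  0.06 -0.84] C [ 0.5734 -0.0787  0.1565]
[ 17.2991 -38.5727] lean vs tool 20.3 world elev 19.5 res [-0.05  0.66  0.06 -0.7 ] C [ 0.573  -0.0785  0.1552]
[ 17.6576 -36.7082] lean vs tool 20.2 world elev 19.5 res [-0.04  0.65  0.06 -0.69] C [ 0.5733 -0.0787  0.1571]
[ 17.2535 -37.8169] lean vs tool 21.8 world elev 21.0 res [-0.05  1.12  0.08 -1.19] C [ 0.573  -0.0785  0.156 ]
[ 17.6114 -35.9544] lean vs tool 21.8 world elev 21.0 res [-0.05  1.11  0.08 -1.17] C [ 0.5733 -0.0787  0.1578]
[ 16.0788 -39.6687] lean vs tool 23.0 world elev 22.3 res [-0.02  0.8   0.04 -0.85] C [ 0.5719 -0.078   0.1541]
[ 16.4378 -37.8022] lean vs tool 23.0 world elev 22.2 res [-0.02  0.79  0.04 -0.83] C [ 0.5722 -0.0782  0.156 ]
[ 68.7568 201.5438] [141.1826 340.6899] [[155.2963 368.1678]
 [ 78.0556 216.9673]
 [120.5348 270.9961]]
focus [ 0.5808 -0.0902  0.1683] yaw tool h -24.204075348495675
```

The stub end I picked was a corner, so the residuals disagree. I'll fit the silhouette instead.

```bash
cat > sil.py <<'E'
from fit import *
from scipy.optimize import minimize
import sys
def run(cs,Tm,off,sh=np.zeros(2),out=None,n=90):
    k=6; u0,v0=off
    im=cs[0][v0:v0+n,u0:u0+n]; hsv=cv2.cvtColor(cv2.resize(im,None,fx=k,fy=k,interpolation=cv2.INTER_CUBIC),cv2.COLOR_RGB2HSV)
    obs=np.clip((125.-hsv[:,:,1])/60,0,1).astype(np.float32)
    C0=pts([.017,-.03,.436],Tm)
    pix=lambda P:((proj(cs,P)+sh-[u0,v0]+.5)*k-.5)
    c0=pix([C0[0]])[0]
    a=np.linspace(0,2*np.pi,49)[:-1]
    def render(q):
        C,px,yy,pz=pts(q[:3],Tm); m=np.zeros(obs.shape,np.uint8)
        def hull(P): cv2.fillConvexPoly(m,cv2.convexHull(pix(P).astype(np.float32)).round().astype(int),1)
        box=lambda w,t,z0,z1:[C+sx*t*px+sy*w*yy+z*pz for sx in(-1,1) for sy in(-1,1) for z in(z0,z1)]
        for j in range(6):
            g=np.radians(60*j+30*PET); cc=C+.0175*(np.cos(g)*yy+np.sin(g)*pz)
            hull([cc+s*.003*px+.0105*(np.cos(t)*yy+np.sin(t)*pz) for s in(-1,1) for t in a])
        hull([C+s*.003*px+.018*(np.cos(t)*yy+np.sin(t)*pz) for s in(-1,1) for t in a])
        hull([C+.007*px+.006*(np.cos(t)*yy+np.sin(t)*pz) for t in a])
        hull(box(.007,.004,-.056,-.02)); hull(box(.008,.004,.02,.054))
        return cv2.GaussianBlur(m.astype(np.float32),(0,0),4.)
    # region: keep clear of gripper: below the plate's top, near the pendant
    V,U=np.mgrid[:obs.shape[0],:obs.shape[1]]; reg=(V>c0[1]-55)&(abs(U-c0[0]-10)<95)&(V<c0[1]+135)
    reg&=~((U<c0[0]-38)&(V<c0[1]-20))
    best=None
    for PET in(0,1):
        for th in(18,22,26,30):
            f=lambda q:((render(np.array([q[0]*1e-3,q[1]*1e-3,np.radians(q[2])]))-obs)[reg]**2).mean()
            s=minimize(f,[17,-31,th],method="Nelder-Mead",options=dict(initial_simplex=[[17,-31,th],[21,-31,th],[17,-36,th],[17,-31,th+5]],xatol=.05,fatol=1e-6))
            if th in(18,26): print(PET,th,s.x.round(2),round(s.fun,5))
            if best is None or s.fun<best[1]: best=(s.x,s.fun,PET)
    q=best[0];PET=best[2];q=np.array([q[0]*1e-3,q[1]*1e-3,np.radians(q[2])]);C,px,yy,pz=pts(q,Tm)
    print("best",best,"C",C,"elev",np.degrees(np.arcsin(px[2])),"yaw",np.degrees(np.arctan2(px[1],px[0])))
    if out:
        r=cv2.resize(im,None,fx=k,fy=k,interpolation=cv2.INTER_CUBIC).copy();e=cv2.Canny((render(q)>.5).astype(np.uint8)*255,50,100)>0
        r[e]=(0,255,0); cv2.imwrite(out,np.hstack([r,np.repeat((obs*reg*255).astype(np.uint8)[:,:,None],3,2)])[:,:,::-1][:,100:][:, :800])
    return q,C
if __name__=="__main__":
    for sh in(np.zeros(2),p[5:7]): run(cs,Tm,(280,205),sh,"pics/sil.png")
E
python3 sil.py
```

```text
0 18 [ 17.16 -36.14  20.26] 0.01432
0 26 [ 17.1  -35.02  20.81] 0.01431
1 18 [ 17.02 -35.41  20.98] 0.00431
1 26 [ 16.97 -37.04  21.54] 0.00547
best (array([ 16.984 , -35.4763,  20.9597]), np.float64(0.004232665989547968), 1) C [ 0.5727 -0.0784  0.1583] elev 20.18429815542922 yaw -24.516998474209323
0 18 [ 17.25 -33.41  20.55] 0.01419
0 26 [ 17.24 -33.35  20.54] 0.01413
1 18 [ 16.9  -33.17  21.4 ] 0.00422
1 26 [ 17.35 -33.55  20.93] 0.00408
best (array([ 17.3473, -33.6369,  20.9315]), np.float64(0.004072783514857292), 1) C [ 0.5731 -0.0786  0.1602] elev 20.156047000928773 yaw -24.516538986937746
```

View pics/sil.png

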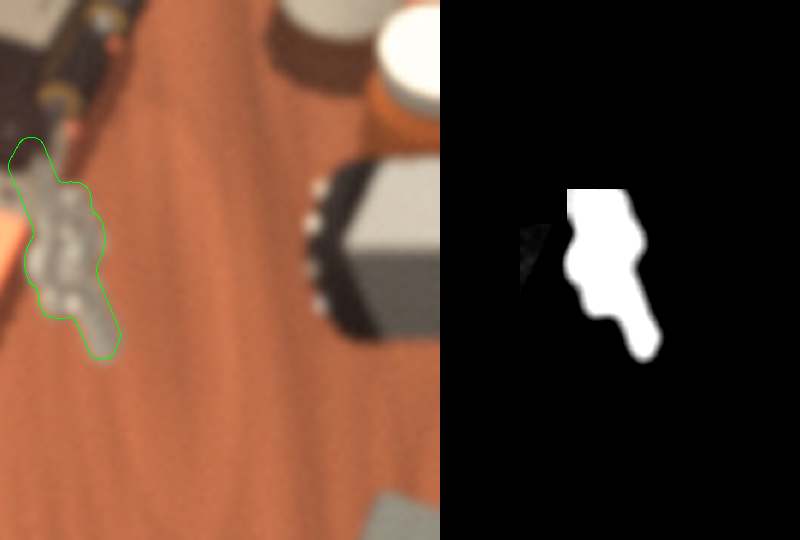

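The silhouette fit is tight: a lean of about 20-21° so far. To check for bias, I'll run the same fit on the flower when it stood upright in the slot, where the truth is 0°.

Run:
```python
from sil import *
import sil
c0=c["side"];t=np.radians(158)
T0=np.eye(4);T0[:3,0]=[np.cos(t),np.sin(t),0];T0[:3,1]=[np.sin(t),-np.cos(t),0];T0[:3,2]=[0,0,-1];T0[:3,3]=[.5208,.0245,.1037]
src=open("sil.py").read().split("if __name__")[0].replace("(18,22,26,30)","(-4,0,4,8)").replace("(18,26)","(-4,0,4,8)").replace("[17,-31,th],[21,-31,th],[17,-36,th],[17,-31,th+5]","[0,-33,th],[4,-33,th],[0,-38,th],[0,-33,th+5]").replace("pts([.017,-.03,.436],Tm)","pts([0,-.034,0],Tm)").replace("for PET in(0,1)","for PET in(1,)")
exec(src)
u=proj(c0,[T0[:3,3]])[0];print(u)
run(c0,T0,(int(u[0])-45,int(u[1])-45),np.zeros(2),"pics/sil0.png")
```

```text
[285.3884 230.9039]
1 -4 [ -1.75 -18.79  -4.54] 0.00958
1 0 [ -1.36 -17.76  -4.73] 0.00953
1 4 [ -1.74 -19.27  -4.58] 0.00965
1 8 [ -1.8  -18.8   -4.75] 0.00966
best (array([ -1.3612, -17.7649,  -4.7346]), np.float64(0.009532381780445576), 1) C [0.5195 0.025  0.0859] elev -4.734584667694224 yaw -22.00000000000001
```

View pics/sil0.png

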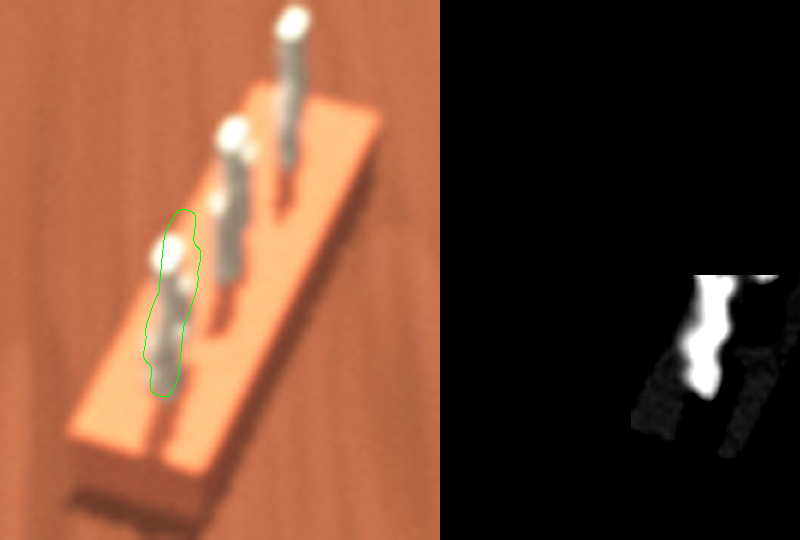

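The stub is hidden in the slot, which spoiled that reference fit. I'll shorten the stub to its visible part and include the tab.

Run:
```python
from sil import *
c0=c["side"];t=np.radians(158)
T0=np.eye(4);T0[:3,0]=[np.cos(t),np.sin(t),0];T0[:3,1]=[np.sin(t),-np.cos(t),0];T0[:3,2]=[0,0,-1];T0[:3,3]=[.5208,.0245,.1037]
src=open("sil.py").read().split("if __name__")[0].replace("(18,22,26,30)","(-4,0,4,8)").replace("(18,26)","(-4,0,4,8)").replace("[17,-31,th],[21,-31,th],[17,-36,th],[17,-31,th+5]","[0,-33,th],[4,-33,th],[0,-38,th],[0,-33,th+5]").replace("pts([.017,-.03,.436],Tm)","pts([0,-.034,0],Tm)").replace("for PET in(0,1)","for PET in(1,)").replace("-.056,-.02)","-.034,-.02)")
i=src.index("    # region");j=src.index("    best=None")
src=src[:i]+"    V,U=np.mgrid[:obs.shape[0],:obs.shape[1]];reg=(V>c0[1]-115)&(V<c0[1]+90)&(abs(U-c0[0])<45)&~((V<c0[1]-50)&(U>c0[0]+30))\n"+src[j:]
src=src.replace("(125.-hsv[:,:,1])/60","(115.-hsv[:,:,1])/30")
exec(src)
u=proj(c0,[T0[:3,3]])[0]
for sh in(np.zeros(2),p[5:7]): run(c0,T0,(int(u[0])-45,int(u[1])-45),sh,"pics/sil0b.png")
```

```text
1 -4 [ -3.41 -35.38  -0.7 ] 0.02452
1 0 [ -3.47 -35.15  -0.92] 0.02557
1 4 [ -3.36 -35.49  -0.62] 0.02495
1 8 [ -3.64 -35.74  -1.4 ] 0.02496
best (array([ -3.4118, -35.3842,  -0.7039]), np.float64(0.02452462539076805), 1) C [0.5176 0.0258 0.0683] elev -0.7038841729966421 yaw -22.000000000000014
1 -4 [ -3.07 -32.97  -0.77] 0.02505
1 0 [ -3.28 -33.28  -0.92] 0.02504
1 4 [ -3.1  -33.23  -1.24] 0.02479
1 8 [ -3.04 -33.44  -1.05] 0.02484
best (array([ -3.1037, -33.2257,  -1.2413]), np.float64(0.024792898446321487), 1) C [0.5179 0.0257 0.0705] elev -1.2413073192082338 yaw -22.00000000000001
```

Upright reads about -1°, so the bias is small and the true lean is about 21°. I need roughly 4° more, so I'll go back to the block edge and push about 7 mm further (tool at x_b ≈ -9 mm).

```bash
python3 plan.py .5344 .0192 .16 158 6 0
```

```text
now [ 0.5575 -0.0721  0.194 ] 155.8 tilt 1.13 D [-0.0231  0.0913 -0.034 ] 2.2
[0.0, 0.0097, 0.0123, 0.0057, -0.0064]
[0.0, 0.0097, 0.0124, 0.0057, -0.0064]
[0.0, 0.0096, 0.0124, 0.0057, -0.0064]
[0.0, 0.0095, 0.0125, 0.0057, -0.0064]
[0.0, 0.0094, 0.0126, 0.0057, -0.0064]
[0.0, 0.0093, 0.0126, 0.0057, -0.0064]
```

{"api": "arm_command", "payload": {"targets": [[0, 0.008, 0.0125, 0.004, -0.006], [0, 0.009, 0.0125, 0.006, -0.006], [0, 0.0095, 0.0125, 0.006, -0.006], [0, 0.0095, 0.0125, 0.006, -0.006], [0, 0.0095, 0.0125, 0.006, -0.006]]}}

```text
t: 8.97
tcp_pos: [0.5379, 0.0113, 0.1654]
eef_rot: [-0.005, 0.194, 0.981, 0.009]
ft_force: [0.2, 0.1, -1.1]
width: 0.165
```

{"api": "arm_command", "payload": {"targets": [[0, 0.005, 0.006, 0.004, -0.006], [0, 0, 0, 0, 0], [0, 0, 0, 0, 0]]}}

```text
t: 9.22
tcp_pos: [0.5308, 0.0272, 0.1593]
eef_rot: [-0.008, 0.186, 0.982, 0.01]
ft_force: [-0.1, 0.7, -0.9]
width: 0.168
```

```bash
python3 plan.py .5344 .0192 .107 158 5 0
```

```text
now [0.5308 0.0272 0.1593] 158.54 tilt 1.45 D [ 0.0036 -0.008  -0.0523] -0.5
[0.0, -0.0013, -0.0012, 0.0105, 0.0019]
[0.0, -0.0013, -0.0012, 0.0105, 0.0019]
[0.0, -0.0013, -0.0012, 0.0105, 0.0019]
[0.0, -0.0013, -0.0012, 0.0105, 0.0019]
[0.0, -0.0013, -0.0012, 0.0105, 0.0019]
```

{"api": "arm_command", "payload": {"targets": [[0, -0.005, -0.006, 0.004, 0.004], [0, -0.003, -0.003, 0.012, 0.002], [0, 0, 0, 0.014, 0], [0, 0, 0, 0.012, 0], [0, 0, 0, 0.006, 0]]}}

```text
t: 9.63
tcp_pos: [0.5387, 0.0129, 0.112]
eef_rot: [-0.003, 0.19, 0.982, 0.009]
ft_force: [-0.0, -0.1, -0.6]
width: 0.17
```

{"api": "arm_command", "payload": {"targets": [[0, 0, 0, 0, 0], [0, 0, 0, 0, 0]]}}

```text
t: 9.8
tcp_pos: [0.5385, 0.011, 0.1106]
eef_rot: [-0.004, 0.191, 0.982, 0.009]
ft_force: [0.5, -0.5, -1.0]
width: 0.166
```

```bash
python3 plan.py .5122 .0282 .107 158 5 0
```

```text
now [0.5385 0.011  0.1106] 158.03 tilt 1.12 D [-0.0263  0.0172 -0.0036] -0.0
[0.0, 0.0062, 0.0012, 0.0007, 0.0001]
[0.0, 0.0062, 0.0012, 0.0007, 0.0001]
[0.0, 0.0062, 0.0012, 0.0007, 0.0001]
[0.0, 0.0062, 0.0012, 0.0007, 0.0001]
[0.0, 0.0062, 0.0012, 0.0007, 0.0001]
```

{"api": "arm_command", "payload": {"targets": [[0, 0.0065, 0.001, 0.001, 0], [0, 0.0065, 0.001, 0.001, 0], [0, 0.0065, 0.001, 0.001, 0], [0, 0.006, 0.001, 0.001, 0], [0, 0.004, 0, 0, 0]]}}

```text
t: 10.22
tcp_pos: [0.5143, 0.0249, 0.1093]
eef_rot: [0.0, 0.191, 0.981, 0.008]
ft_force: [3.2, -1.9, -1.4]
width: 0.17
```

{"api": "arm_command", "payload": {"targets": [[0, 0, 0, 0, 0], [0, 0, 0, 0, 0]]}}

```text
t: 10.38
tcp_pos: [0.5144, 0.0253, 0.1105]
eef_rot: [0.002, 0.191, 0.982, 0.008]
ft_force: [0.5, -0.2, -0.8]
width: 0.168
```

```bash
python3 plan.py .5122 .0282 .107 158 1 0; python3 -c "
from h import *
T=pose();print(T[:3,2],np.degrees(T[:3,2]@[.927,-.375,0]))"
```

```text
now [0.5144 0.0253 0.1105] 157.99 tilt 0.95 D [-0.0022  0.0029 -0.0035] 0.0
[0.0, 0.0031, 0.0019, 0.0035, -0.0002]
[ 0.00645999  0.01529128 -0.99986221] 0.014563516338456683
```

{"api": "arm_command", "payload": {"targets": [[0, 0.003, 0, 0, 0], [0, 0.001, 0, 0, 0], [0, 0, 0, 0, 0]]}}

```text
t: 10.63
tcp_pos: [0.5121, 0.0266, 0.1116]
eef_rot: [0.004, 0.191, 0.982, 0.008]
ft_force: [1.7, -1.6, -1.2]
width: 0.169
```

```bash
python3 plan.py .5122 .0282 .107 158 1 0; python3 -c "
from h import *
T=pose();print(np.degrees(T[:3,2]@[.927,-.375,0]),((T[:2,3]-[.5205,.0248])@[.927,-.375])*1e3,read_state()['ft_force'])"
```

```text
now [0.5121 0.0266 0.1116] 158.01 tilt 1.02 D [ 0.0001  0.0016 -0.0046] -0.0
[0.0, 0.0005, 0.0015, 0.0046, 0.0003]
0.25776370328720866 -8.474811387119821 [ 1.71337367 -1.58012756 -1.21010775]
```

{"api": "arm_command", "payload": {"targets": [[0, 0.0015, 0, 0, 0], [0, 0, 0, 0, 0], [0, -0.008, 0, 0, 0], [0, -0.01, 0, 0, 0], [0, -0.006, 0, -0.015, 0]]}}

```text
t: 11.05
tcp_pos: [0.5297, 0.0188, 0.1238]
eef_rot: [-0.001, 0.191, 0.982, 0.008]
ft_force: [-0.1, -0.2, -0.2]
width: 0.169
```

{"api": "arm_command", "payload": {"targets": [[0, 0, 0, -0.02, 0], [0, 0, 0, -0.02, 0], [0, 0, 0, -0.01, 0], [0, 0, 0, 0, 0]]}}

```text
t: 11.38
tcp_pos: [0.5315, 0.0169, 0.175]
eef_rot: [-0.005, 0.191, 0.982, 0.009]
ft_force: [0.1, -0.1, -0.3]
width: 0.166
```

```bash
python3 plan.py .5622 -.0817 .2003 155.6 8 0
```

```text
now [0.5315 0.0169 0.175 ] 157.97 tilt 1.17 D [ 0.0307 -0.0986  0.0253] -2.4
[0.0, -0.0082, -0.01, -0.0032, 0.0052]
[0.0, -0.0082, -0.0099, -0.0032, 0.0052]
[0.0, -0.0083, -0.0099, -0.0032, 0.0052]
[0.0, -0.0083, -0.0099, -0.0032, 0.0052]
[0.0, -0.0084, -0.0098, -0.0032, 0.0052]
[0.0, -0.0084, -0.0098, -0.0032, 0.0052]
[0.0, -0.0085, -0.0097, -0.0032, 0.0052]
[0.0, -0.0085, -0.0097, -0.0032, 0.0052]
```

{"api": "arm_command", "payload": {"targets": [[0, -0.008, -0.01, -0.004, 0.006], [0, -0.008, -0.01, -0.004, 0.006], [0, -0.0085, -0.01, -0.004, 0.006], [0, -0.0085, -0.01, -0.004, 0.006], [0, -0.0085, -0.01, -0.003, 0.006]]}}

```text
t: 11.8
tcp_pos: [0.5504, -0.0498, 0.1902]
eef_rot: [-0.009, 0.206, 0.978, 0.009]
ft_force: [-0.3, 0.9, -0.5]
width: 0.171
```

{"api": "arm_command", "payload": {"targets": [[0, -0.0085, -0.01, -0.003, 0.006], [0, -0.0085, -0.01, -0.002, 0.004], [0, -0.006, -0.006, 0, 0], [0, 0, 0, 0, 0], [0, 0, 0, 0, 0]]}}

```text
t: 12.22
tcp_pos: [0.5628, -0.0928, 0.1939]
eef_rot: [-0.009, 0.215, 0.977, 0.009]
ft_force: [-0.2, -0.8, -0.7]
width: 0.169
```

```bash
cat > meas.py <<'E'
import sys
import fit
from sil import *
T=pose();cs=cam("side");T2=pose();print("T",T[:3,3],T2[:3,3],"yaw h",np.degrees(np.arctan2(-T[1,0],-T[0,0])))
sh=p[5:7]
cs_=cs;u=proj(cs,[T[:3,3]])[0].astype(int)
q,C=run(cs,T,(u[0]-40,u[1]-30),sh,sys.argv[1])
foc=F-.132*x;d=foc-C
print("focus",foc,"err in lens axes x,y,z",d@x*1e3,d@y*1e3,d@zz*1e3,"lens yaw",np.degrees(p[0]))
tool=T[:3,:3].T@d;print("tool shift",tool*1e3)
E
python3 meas.py pics/f1.png
```

```text
T [ 0.5628 -0.0928  0.1939] [ 0.5627 -0.0926  0.1938] yaw h -24.80591373426608
0 18 [ 19.02 -30.73  24.04] 0.01516
0 26 [ 19.03 -31.05  24.06] 0.0152
1 18 [ 19.3  -30.84  23.74] 0.00489
1 26 [ 19.36 -31.62  24.17] 0.00505
best (array([ 19.2353, -30.6668,  23.8412]), np.float64(0.004832684528082609), 1) C [ 0.5798 -0.1002  0.1628] elev 22.569462790054725 yaw -25.132029610447418
focus [ 0.5808 -0.0902  0.1683] err in lens axes x,y,z -0.532751028785515 9.526029579507862 6.374319359465887 lens yaw -24.520445901428232
tool shift [ 3.3464  9.5805 -5.355 ]
```

The lean is about 23.5° bias-corrected (22.6° raw), within a couple of degrees of 25°. I'll now correct the position.

{"api": "arm_command", "payload": {"targets": [[0, 0.0015, 0.004, -0.002, 0], [0, 0.001, 0.003, -0.002, -0.004], [0, 0, 0.001, -0.001, 0], [0, 0, 0, 0, 0], [0, 0, 0, 0, 0]]}}

```text
t: 12.68
tcp_pos: [0.5631, -0.0803, 0.1994]
eef_rot: [-0.01, 0.211, 0.977, 0.009]
ft_force: [-0.0, -0.1, -0.3]
width: 0.168
```

```bash
python3 meas.py pics/f2.png; python3 -c "
from h import *
T=pose();print(T.round(4).tolist())"
```

```text
T [ 0.5631 -0.0803  0.1994] [ 0.5631 -0.0803  0.1995] yaw h -24.33653574269747
0 18 [ 18.89 -30.37  24.42] 0.01403
0 26 [ 18.94 -30.51  24.27] 0.01413
1 18 [ 18.88 -30.52  24.79] 0.00511
1 26 [ 19.16 -30.71  24.53] 0.00491
best (array([ 19.155 , -30.7123,  24.5265]), np.float64(0.004911534022539854), 1) C [ 0.58   -0.0875  0.1683] elev 23.169265392000355 yaw -24.694018642075505
focus [ 0.5808 -0.0902  0.1683] err in lens axes x,y,z 1.711288599358031 -2.074560850395414 -0.7305307817781715 lens yaw -24.520445901428232
tool shift [-1.8511 -2.0789 -0.1337]
[[-0.9109, 0.4124, -0.0158, 0.5631], [0.412, 0.9109, 0.0224, -0.0803], [0.0236, 0.0139, -0.9996, 0.1995], [0.0, 0.0, 0.0, 1.0]]
```

{"api": "arm_command", "payload": {"targets": [[0, -0.0012, -0.0014, 0, 0], [0, 0, 0, 0, 0], [0, 0, 0, 0, 0], [0, 0, 0, 0, 0], [0, 0, 0, 0, 0]]}}

```text
t: 13.15
tcp_pos: [0.5636, -0.0818, 0.1995]
eef_rot: [-0.01, 0.21, 0.978, 0.009]
ft_force: [-0.2, 0.4, -0.8]
width: 0.165
```

```bash
python3 meas.py pics/f3.png
python3 - <<'E'
from h import *
import pickle
s=read_state();print(s["t"],s["qd"].round(4),s["width"])
c=cam("side"); save(cv2.resize(c[0][150:330,210:450],None,fx=3.3,fy=3.3,interpolation=cv2.INTER_CUBIC),"pics/final.png")
E
```

```text
T [ 0.5636 -0.0818  0.1995] [ 0.5636 -0.0819  0.1994] yaw h -24.291241212000607
0 18 [ 18.94 -30.78  24.05] 0.01435
0 26 [ 18.93 -30.34  23.97] 0.0142
1 18 [ 19.23 -30.8   24.16] 0.00481
1 26 [ 19.12 -30.77  24.4 ] 0.00491
best (array([ 19.2277, -30.8002,  24.1616]), np.float64(0.0048125446774065495), 1) C [ 0.5806 -0.0891  0.1682] elev 22.817062145010038 yaw -24.642444793138967
focus [ 0.5808 -0.0902  0.1683] err in lens axes x,y,z 0.660568082500487 -0.9310725072364343 -0.19261206813633983 lens yaw -24.520445901428232
tool shift [-0.6737 -0.932  -0.1333]
13.2 [-0.0003 -0.001  -0.0001 -0.0003  0.0004  0.0011] 0.16610806921669524
```

View pics/final.png

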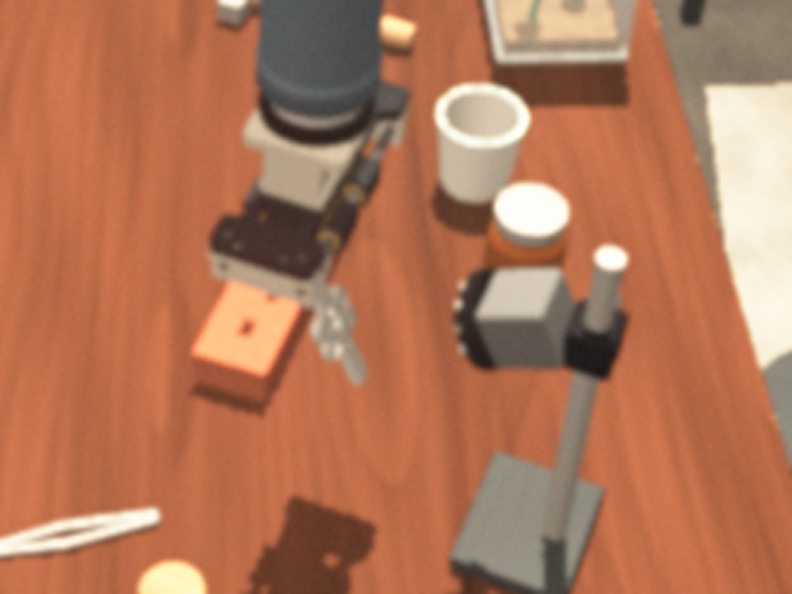

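The view shows the flower at (335,320) held in front of the camera, leaning back with its boss towards the lens. Its slot is empty, and the camera, jar and tub are undisturbed. The arm is still, so I'm handing in.

```bash
python3 -c "
from station import *
print(hand_in())"
```

```text
the job is handed in; nothing more can be done
None
```

I lifted the flower straight out of its slot and handed the job in with it held, motionless, in front of the inspection camera. `hand_in()` gives no verdict.

The moves can't tilt the tool. I gripped the tab across its width and pressed the stub's back against the fixed block's edge, so the pendant pivoted in the jaws. This took two pushes, with peak force about 4 N.

Last checks, at t = 13.2 s:

| Check | Result |
|---|---|
| Position | Centre within about 1 mm of my estimated focus point. |
| Yaw | Within about 0.5° of the camera's. |
| Lean | 22.8° measured, about 23.7° after correcting for bias, against the 25° wanted. |
| Sideways tilt | About 0.8°, from the tool not being exactly vertical. |
| Grip and motion | Grip firm with the opening at the tab's width; joint speeds practically zero. |

- **Lens position:** it comes from a fit to the side and top pictures, and I judged the ring light's depth from its outline. The true focus point could be off by a few millimetres.
- **Early disagreement:** a first hand-picked fit of the pendant's lean had residuals near 1 pixel, so I replaced it with a silhouette fit. I checked that against the flower standing upright, which read about −1° where the truth is 0°; that is the bias I corrected for.
- **Surroundings:** I saw nothing else disturbed in the final picture. The other two pendants were hidden behind the gripper in it, so I did not recheck them directly.

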